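Lift a finished plaque out of its curing tray and box it

ROBOT

A 6-joint arm with a two-finger parallel gripper is mounted at the origin on a cart in front of the work surface, level with it; the furniture and walls round the work are solid. World frame = base frame: x ahead of the robot, y to its left, z up, the work surface at z = 0. Lengths are in m, angles in rad, forces in N, time in s.
With the tool pointing down it reaches from about 0.3 to 0.875 m from the base axis. Payload 6.4 kg.
Tool frame: the origin (TCP) lies on the centre line of the jaws, within the pads' length; the fingertips stand 8 mm ahead of it and the grasp point (between the pads) lies 11 mm behind it; z points along the fingers, y is the line along which they close (so a half turn about z gives the same grasp; the last joint's range is limited). The gripper opens to 85 mm and grips with 20 to 120 N. Pads are 22 mm wide; open, the fingers measure 114 mm over their backs; the gripper's body (76 mm by 85 mm) begins 54 mm behind the grasp point. The pads swing forward as they close: fully open they stand 13 mm farther back than shut.
Start: joints at [1.032, 0.181, 1.607, -0, 1.354, -0.206], TCP at [0.188, 0.543, 0.239] pointing down, gripper open.
Joint ranges: [-2.99, 2.99], [-0.89, 2.07], [0.3, 2.58], [-1.14, 4.28], [0, 2.63], [-3.12, 3.12]. Speed limits (rad/s): [2.57, 2.57, 3.01, 3.14, 3.14, 3.14].

INTERFACE

Orientations are given as a unit quaternion [w, x, y, z].
In Python, from bench import ctrl gives the robot as it stands.
- The arm moves only by the shell command python3 -m handwheel 'ROWS' [OPENING]. ROWS is JSON, a list that holds one entry, the list of rows, each a list of 4 numbers: the shift along the tool's x, y, z each as a share of 20 cm, from -1 to 1, then the turn about the tool's z as a share of 1.5 rad, from -1 to 1. In form: [[[x, y, z, twist], ...]]. A call has 1 to 10 rows; each row is the pose to reach, as a shift and turn from the pose commanded when the call began, along the tool's axes at that moment; what a row does not reach only later rows make up. A row lasts 1/8 s, in which the tool goes at most 62.5 mm and 10.7 degrees, less where a joint would pass 70% of its speed; a pose out of reach is approached as far as the arm can. A call with a number of a shift or a turn outside -1 to 1 is refused whole. A call with a gripper value outside its range is refused whole. OPENING is the finger opening in mm, from 0 to 85.4, set as the call begins (- or left out, the last holds). The fingers move at their own pace and stop on an object; the grip force is fixed at half the most. Time passes only in rows, so rows that repeat a pose let the fingers close. It gives the time, the measured TCP pose, the force, the opening and the grip force at its end, in the units of the state.
- ctrl.get_obs(): the state, without advancing time (a new reading comes with each control period).
- ctrl.camera(name): name is "scene" or "top"; returns a dict with "color" (480x640x3 uint8, red, green, blue), "range_z" (480x640 float32, m along the optical axis (not along the pixel's ray), 0 where there is no reading), "K" (3x3 intrinsics, pixels), "distortion" ([k1, k2, p1, p2, k3] as OpenCV has them; the pictures are not rectified), "pose" (4x4, takes a point from camera to world coordinates). Camera axes: x right, y down, z forward; pixel columns grow to the right and rows downward; lengths in m; the calibration is good to about 2 mm. A picture is of the moment at which its call begins.
- ctrl.hand_in(): hands the job in; it is judged then, once.
The state is a dict: "time_s": time; "q": joint angles; "dq": joint speeds; "joint_efforts": joint torques, N m; "eef_pos": TCP position; "eef_rot": TCP orientation; "wrist_force": force on the tool from outside, world axes, zero at the start; "torque": the same for the moment, N m; "opening": opening from 0.0 (shut) to 1.0 (fully open); "grasp_force": force on a finger pad.
Only numpy, scipy, OpenCV 4.12 (cv2) and the standard library are available. Lean on these libraries where they do the work, as an engineer would, in place of code of your own. Each camera call takes 0.05 s, during which the arm holds its last target. There are 200 camera calls.

TASK

The painted plaque has dried: slide the steel lifter under it in the aluminium curing tray, lift it out on the blade alone and leave it lying on the two rods of the wooden stand, where its edges are free. Lay the lifter down flat on the bench, take the plaque in the fingers by its long edges and set it down, not dropped, flat and painted side up inside the red gift box. Do not knock over the red-lidded or the white-lidded glitter jar behind the turntable.

Things in the scene. Friction and masses are not known exactly. Their poses are not given: they have to be found in the camera images.
- plaque: Flat painted wooden plaque, 62 (x) x 96 (y) x 7 mm thick, about 90 g, blue face with a gold snow crystal; the two long edges (at x = -31 and +31) are fully rounded. Origin: centre of its underside; z up out of the painted face. It starts lying in the tray, x along the tray's x.
- lifter: Cranked lifting spatula, about 130 g, lying flat on the bench. Origin: underside of the steel blade, x towards the blade's front edge, z up. Blade 44 wide (y), from x = -35 to +33, 1.8 thick, front 18 mm thinned to a sharp edge. Neck rises from x = -31 to the wooden handle, which is 18 x 18 mm, runs level from x = -52 to -152, its middle 45 above the underside.
- lifter_grip (a point): Point on the axis of the lifter's handle 66 mm behind the lifter's origin, 45 mm above its underside: a good place to grip, near the neck. Axes as the lifter's.
- tray: Fixed aluminium curing tray, 3 mm above the bench. Origin: underside centre. Floor 4 mm thick from x = -58 to +35, open at the front (-x). Inner faces of the rims: back x = +35, sides y = -52 and +52 (from x = -44 on); rims are 11 mm high, flush with the plaque's top. The plaque lies a few mm before the back rim, which stops it from sliding on in +x.
- rack: Wooden stand, fixed. Origin: underside centre, z up. Base 96 x 96 x 9 mm; two round rods 8 mm thick run along x from -50 to +50 at y = -36 and +36 (clear gap 64), tops 55 mm up, on posts at x = -40 and +40; open between the rods at both ends.
- gift_box: Open red gift box, fixed. Origin: underside centre, z up. Inside 72 (x) x 108 (y) mm, paper pad with its top 14 mm up, walls 32 mm high, 3 thick. In the middle of the -x and +x sides walls and pad are cut away for the fingers: thumb notches 57 mm wide (y = -28.5 to 28.5), open down to 3.5 mm and inwards to x = -25 and +25.
- red_jar: Glitter jar with red lid, 49 mm wide, 65 high, behind the grey turntable. Origin: underside centre.
- white_jar: Glitter jar with white lid, 43 mm wide, 58 high, behind the grey turntable. Origin: underside centre.

How it is judged:
On the way, in this order (a step that is already met when the one before it is completed fails the run):
1. the plaque is lifted clear of the tray on the lifter's blade, not touched by the fingers (z of plaque in the frame of tray above 0.03 m and contact force between plaque and lifter above 0.2 N and contact force between the fingers and plaque below 0.1 N), for 0.3 s.
2. the plaque lies still on the stand's two rods, clear of lifter and fingers (contact force between plaque and rack above 0.2 N and z of plaque in the frame of rack above 0.05 m and contact force between plaque and lifter below 0.05 N and contact force between the fingers and plaque below 0.05 N and linear speed of plaque below 0.03 m/s and angle between plaque's own z axis and vertical below 0.1 rad), for 0.3 s.
3. the plaque is lowered into the box in the fingers, to within 6 mm of its pad (x of plaque in the frame of gift_box between -0.008 and 0.008 m and y of plaque in the frame of gift_box between -0.009 and 0.009 m and z of plaque in the frame of gift_box below 0.02 m and contact force between the fingers and plaque above 0.3 N), for 0.1 s.
At the end, for the whole second after the job is handed in: The plaque lies at rest flat on the pad inside the gift box, painted side up (within 8 mm of the middle across, 9 mm along, tilt under 0.06 rad), and the lifter lies at rest flat on the bench (blade underside under 6.5 mm, tilt under 0.12 rad) (x of plaque in the frame of gift_box between -0.008 and 0.008 m and y of plaque in the frame of gift_box between -0.009 and 0.009 m and z of plaque in the frame of gift_box between 0.011 and 0.0175 m and angle between plaque's own z axis and vertical below 0.06 rad and linear speed of each of plaque, lifter below 0.02 m/s and height (world z) of lifter below 0.0065 m and angle between lifter's own z axis and vertical below 0.12 rad); the robot touches nothing.
It fails at once if a glitter jar is knocked over (angle between any of red_jar, white_jar's own z axis and vertical above 0.5 rad).
It also fails if it takes over 72 s, if anything falls off the work surface, if the arm or the gripper's body presses on something with over 40 N, if the wrist force passes 120 N, or if a joint passes its speed limit or range.

## Working session

There is one attempt and no reset: what is moved stays moved. The work goes in short steps, Python scripts to look and compute and a shell command to move; the robot and the scene stay as the last step left them, time stands still between calls to the robot, and variables do not carry over. Pictures are saved under pics/ and viewed, at most 10 in all, crops included, and the job is handed in when it is done.

```bash
mkdir -p pics; ls; python3 - <<'E'
from bench import ctrl
import cv2,numpy as np,pickle
o=ctrl.get_obs();print(o)
for n in("top","scene"):
    c=ctrl.camera(n);pickle.dump(c,open(f"{n}.pkl","wb"));cv2.imwrite(f"pics/{n}0.png",c["color"][:,:,::-1])
    print(n,c["K"],c["distortion"],c["pose"])
E
```

```text
pics
{'time_s': 0.0, 'q': array([ 1.03169214e+00,  1.81567892e-01,  1.60801854e+00, -2.07807365e-06,
        1.35382109e+00, -2.06331836e-01]), 'dq': array([ 0.00083888, -0.00226372,  0.00013297,  0.0017621 ,  0.0004948 ,
       -0.00193588]), 'joint_efforts': array([-1.74144723e-03, -4.44869685e+01, -3.51342487e+01, -3.81688733e-04,
        8.96624668e-03,  1.02081671e-05]), 'eef_pos': array([0.18754366, 0.54297075, 0.23836397]), 'eef_rot': array([-3.29495930e-04,  1.65619233e-01,  9.86189356e-01, -8.45500745e-04]), 'wrist_force': array([-0.23156303,  0.48651585, -0.15913981]), 'torque': array([ 0.01549253, -0.02985862, -0.05744083]), 'grasp_force': 0.0, 'opening': 1.0009921491917486}
top [[503.95264056   0.         325.93782677]
 [  0.         503.95264056 233.46565751]
 [  0.           0.           1.        ]] [0.04027182 0.         0.         0.         0.        ] [[ 0.11450213 -0.9653447   0.23451836  0.35901043]
 [-0.99341103 -0.11242359  0.02225909  0.14068415]
 [ 0.0048777  -0.23552184 -0.97185682  0.9226226 ]
 [ 0.          0.          0.          1.        ]]
scene [[612.30864791   0.         329.99054163]
 [  0.         612.30864791 250.5134198 ]
 [  0.           0.           1.        ]] [-0.21329323  0.          0.          0.          0.        ] [[ 0.86843001 -0.24555618  0.43073365  0.17130894]
 [-0.49576609 -0.4182671   0.76109698 -0.48717643]
 [-0.00673035 -0.8745026  -0.48497413  0.47185725]
 [ 0.          0.          0.          1.        ]]
```

View pics/top0.png

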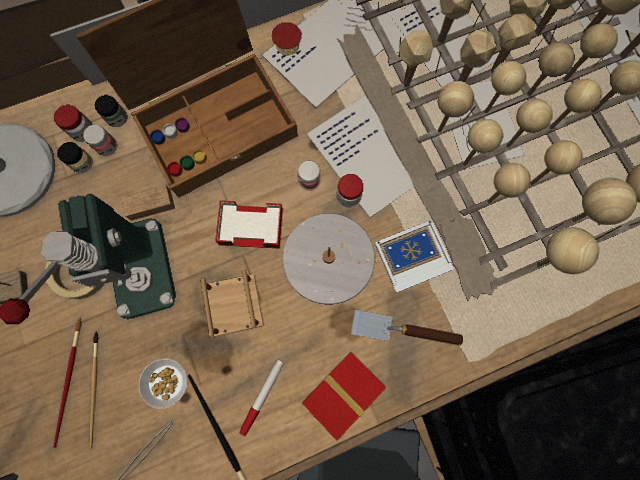

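View pics/scene0.png

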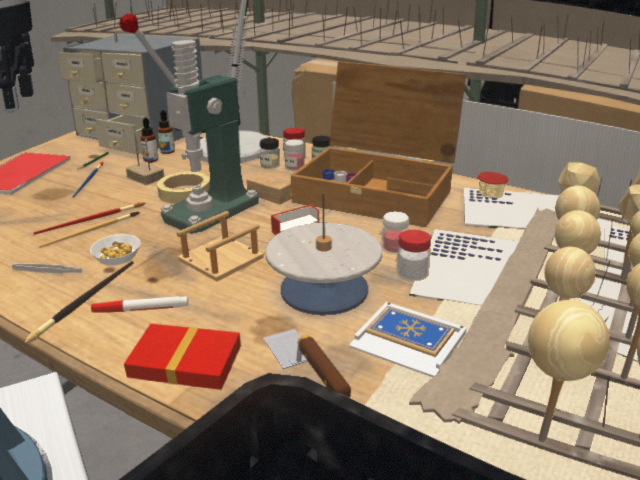

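The top view shows the tray at about (413,255), the lifter from (355,325) to (462,338) with its blade to the left, the rack at (232,303) and the gift box at (249,223). The jars are at (308,174) and (350,190). The red parcel at (345,395) is a decoy.

```bash
cat > h.py <<'E'
import numpy as np,cv2,pickle
from bench import ctrl
def load(n): return pickle.load(open(n+".pkl","rb"))
def px2w(c,uv,z):
    "pixels -> world xyz on plane z"
    uv=np.atleast_2d(np.float64(uv)); z=np.broadcast_to(z,len(uv))
    d=cv2.undistortPoints(uv[:,None],c["K"],c["distortion"])[:,0]
    d=np.c_[d,np.ones(len(d))]@c["pose"][:3,:3].T; o=c["pose"][:3,3]
    return o+d*((z-o[2])/d[:,2])[:,None]
def cloud(c):
    h,w=c["range_z"].shape; u,v=np.meshgrid(np.arange(w),np.arange(h))
    d=cv2.undistortPoints(np.float64(np.c_[u.ravel(),v.ravel()])[:,None],c["K"],c["distortion"])[:,0]
    p=np.c_[d,np.ones(len(d))]*c["range_z"].reshape(-1,1)
    return (p@c["pose"][:3,:3].T+c["pose"][:3,3]).reshape(h,w,3)
def w2px(c,P):
    T=np.linalg.inv(c["pose"]); return cv2.projectPoints(np.float64(np.atleast_2d(P)),cv2.Rodrigues(T[:3,:3])[0],T[:3,3],c["K"],c["distortion"])[0][:,0]
E
python3 - <<'E'
from h import *
c=load("top");a=c["color"][190:350,190:480,::-1]
cv2.imwrite("pics/crop.png",cv2.resize(a,None,fx=2.75,fy=2.75,interpolation=cv2.INTER_CUBIC))
P=cloud(c)
for n,u,v in [("bench",300,340),("bench",200,350),("bench",270,300),("tray floor",425,285),("plq",413,255),("blade",370,325),("handle",430,334),("pad",249,222),("turnt",310,270),("wjar",308,170),("rjar",350,185)]:print(n,P[v,u].round(4))
hsv=cv2.cvtColor(c["color"],cv2.COLOR_RGB2HSV)
m=cv2.inRange(hsv,(105,120,60),(125,255,255));m[:200]=0;m[:,:360]=0
k=cv2.findContours(m,0,2)[0];k=max(k,key=cv2.contourArea);r=cv2.minAreaRect(k)
w=px2w(c,cv2.boxPoints(r),.0143);print("blue",w.round(4),w.mean(0).round(4),np.linalg.norm(np.diff(w,axis=0),axis=1))
E
```

```text
bench [ 0.3816  0.1855 -0.0012]
bench [ 0.3445  0.3597 -0.0013]
bench [ 0.4463  0.2492 -0.0036]
tray floor [ 0.5057 -0.0297  0.0016]
plq [ 0.5561 -0.0017  0.0153]
blade [ 0.4223  0.0634 -0.0008]
handle [ 0.4155 -0.034   0.0536]
pad [0.5839 0.3066 0.0126]
turnt [0.4976 0.1799 0.0711]
wjar [0.6832 0.2068 0.0545]
rjar [0.6596 0.1277 0.0654]
blue [[ 0.5666  0.0487  0.0143]
 [ 0.607  -0.0211  0.0143]
 [ 0.5642 -0.0427  0.0143]
 [ 0.5246  0.0264  0.0143]] [0.5656 0.0028 0.0143] [0.08057968 0.0479222  0.07963205]
```

View pics/crop.png

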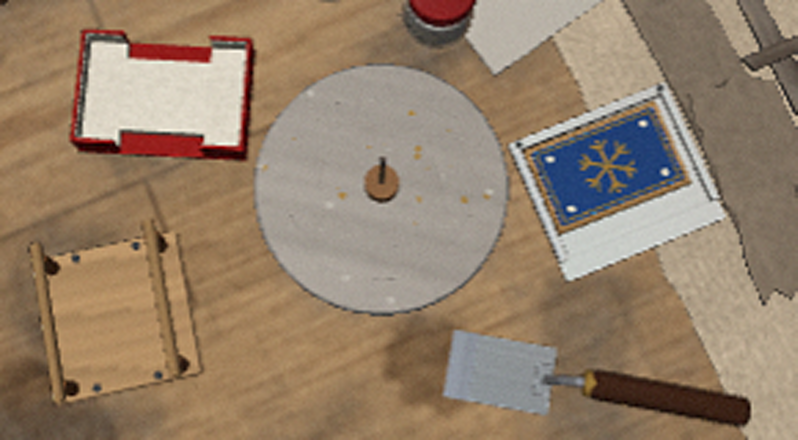

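The crop shows the tray opening towards the bottom, the rack's rods at (37,248)-(60,400) and (150,225)-(183,372), and the box's top corners at (83,30), (252,38), (245,160) and (72,150). The blade is at (455,330)-(550,410).

```bash
cat > meas.py <<'E'
from h import *
def cc(p): return (np.float64(p)+.5)/2.75-.5+190
def ang(v): return np.degrees(np.arctan2(v[1],v[0]))
def big(m,win):
    z=np.zeros_like(m);x0,y0,x1,y1=win;z[y0:y1,x0:x1]=m[y0:y1,x0:x1]
    return max(cv2.findContours(z,0,1)[0],key=cv2.contourArea)
def rect(k,c,z):
    w=px2w(c,k[:,0].astype(float),z)[:,:2]*1000
    (cx,cy),s,a=cv2.minAreaRect(np.float32(w)); return np.round([cx,cy,*s,a],1)
E
python3 - <<'E'
from meas import *
for n in ("top","scene"):
    c=load(n);hsv=cv2.cvtColor(c["color"],cv2.COLOR_RGB2HSV);H,S,V=cv2.split(hsv)
    W=dict(top=[(375,220,460,295),(345,305,398,345),(385,315,470,350)],scene=[(350,295,470,370),(255,325,318,370),(295,330,355,400)])[n]
    blue=cv2.inRange(hsv,(105,120,60),(125,255,255))
    print(n,"blue",rect(big(blue,W[0]),c,.014))
    plq=cv2.morphologyEx(((S>70)&(V>60)).astype(np.uint8)*255,cv2.MORPH_OPEN,np.ones((3,3)))
    for a,b,nm,z,w in [(plq,0,"plaque",.014,W[0])]: print(nm,rect(big(a,w),c,z))
    blade=((H>95)&(H<130)&(S>15)&(S<90)&(V>110)).astype(np.uint8)*255
    blade=cv2.morphologyEx(blade,cv2.MORPH_OPEN,np.ones((3,3)))
    print("blade",rect(big(blade,W[1]),c,.0018))
    hd=((S>90)&(V<125)&((H<15)|(H>170))).astype(np.uint8)*255
    print("handle",rect(big(cv2.morphologyEx(hd,cv2.MORPH_OPEN,np.ones((3,3))),W[2]),c,.050))
c=load("top")
q=px2w(c,cc([[37,248],[60,400],[150,225],[183,372]]),.055)*1000
print("rods",q.round(1),ang(q[0]-q[1]),ang(q[2]-q[3]),q.mean(0),np.linalg.norm(q[0]-q[1]),np.linalg.norm(q[2]-q[0]))
q=px2w(c,cc([[83,30],[252,38],[245,160],[72,150]]),.032)*1000
print("box",q.round(1),q.mean(0),[ang(q[i]-q[i-1]) for i in range(4)],[np.linalg.norm(q[i]-q[i-1]) for i in range(4)])
q=px2w(c,cc([[513,145],[660,88],[727,215],[570,280]]),[.014,.014,.007,.007])*1000
print("tray",q.round(1),[ang(q[i]-q[i-1]) for i in range(4)],[np.linalg.norm(q[i]-q[i-1]) for i in range(4)])
q=px2w(c,cc([[455,330],[557,348],[549,413],[445,396]]),.0015)*1000
print("blade",q.round(1),q.mean(0),[ang(q[i]-q[i-1]) for i in range(4)],[np.linalg.norm(q[i]-q[i-1]) for i in range(4)])
E
```

```text
top blue [566.4   3.4  47.8  80.   28.5]
plaque [567.9   4.9  54.7  82.   27.6]
blade [424.1  85.7  15.4  42.1  86.9]
handle [416.  -40.9  96.6  18.5  86.7]
scene blue [575.5 -12.9  43.4  38.   27.7]
plaque [563.5  56.1  81.5 153.   87.1]Traceback (most recent call last):
  File "<stdin>", line 11, in <module>
  File "meas.py", line 6, in big
    return max(cv2.findContours(z,0,1)[0],key=cv2.contourArea)
ValueError: max() iterable argument is empty
```

```bash
python3 - <<'E'
from meas import *
c=load("top")
def show(n,p,z):
    q=px2w(c,cc(p),z)*1000
    print(n,q[:,:2].round(1).tolist(),q.mean(0).round(1),[round(ang(q[i]-q[i-1]),1) for i in range(4)],[round(np.linalg.norm(q[i]-q[i-1]),1) for i in range(4)])
show("rods",[[37,248],[60,400],[183,372],[150,225]],.055)
show("box",[[83,30],[252,38],[245,160],[72,150]],.032)
show("tray",[[513,145],[660,88],[727,215],[570,280]],[.014,.014,.007,.007])
show("blade",[[455,330],[557,348],[549,413],[445,396]],.0015)
# box pad, rods from depth
P=cloud(c)
def dep(n,win,zlo,zhi):
    x0,y0,x1,y1=win;p=P[y0:y1,x0:x1].reshape(-1,3);p=p[(p[:,2]>zlo)&(p[:,2]<zhi)]*1000
    print(n,len(p),np.round(np.concatenate([*cv2.minAreaRect(np.float32(p[:,:2]))[:2],[cv2.minAreaRect(np.float32(p[:,:2]))[2]]]),1),np.median(p[:,2]))
dep("rackrods",(198,265,270,340),.046,.065)
dep("box",(213,197,287,252),.006,.045)
dep("handle",(392,318,470,350),.046,.065)
a=np.vstack([c["color"][195:290,370:470],c["color"][300:352,370-20:470-20]])[:,:,::-1]
b=c["color"][195:342,198:298][:,:,::-1]
cv2.imwrite("pics/crop2.png",cv2.resize(np.hstack([a,b]),None,fx=4,fy=4,interpolation=cv2.INTER_CUBIC))
E
```

```text
rods [[462.0, 361.7], [371.4, 331.5], [396.5, 259.5], [484.5, 293.7]] [428.6 311.6  55. ] [np.float64(108.3), np.float64(-161.6), np.float64(-70.8), np.float64(21.2)] [np.float64(71.6), np.float64(95.5), np.float64(76.3), np.float64(94.4)]
box [[613.2, 362.3], [620.9, 249.3], [537.5, 242.6], [531.1, 356.0]] [575.7 302.5  32. ] [np.float64(4.4), np.float64(-86.1), np.float64(-175.4), np.float64(93.2)] [np.float64(82.3), np.float64(113.3), np.float64(83.6), np.float64(113.6)]
tray [[572.1, 67.3], [623.1, -28.0], [542.6, -79.5], [487.1, 21.0]] [556.2  -4.8  10.5] [np.float64(28.5), np.float64(-61.9), np.float64(-147.4), np.float64(118.9)] [np.float64(97.1), np.float64(108.1), np.float64(95.8), np.float64(114.8)]
blade [[446.2, 92.9], [442.3, 25.2], [400.1, 26.9], [403.0, 95.1]] [422.9  60.    1.5] [np.float64(-2.9), np.float64(-93.3), np.float64(177.6), np.float64(87.6)] [np.float64(43.2), np.float64(67.8), np.float64(42.2), np.float64(68.2)]
rackrods 557 [429.5 314.5  99.5  80.4  18.6] 53.69493498622824
box 2287 [578.7 305.   78.7 114.2   3.3] 13.957354869657767
handle 655 [416.8 -36.4 105.5  18.2  86.7] 52.595681951940534
```

View pics/crop2.png

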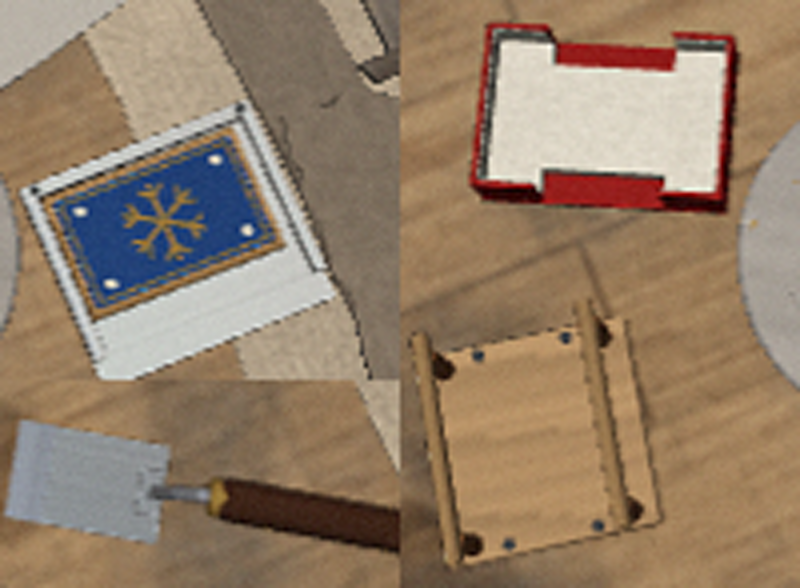

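The new crop confirms the tray opens towards the bottom, and the depth sizes match the given ones: rods 99.5 x 80.4 mm, box 79 x 114 mm. Next is a helper that works out tool-axis shares.

```bash
cat > go.py <<'E'
"python3 go.py x y z [yawy_deg] (mm): shares from the present pose to the target"
import sys,numpy as np
from scipy.spatial.transform import Rotation as R
from bench import ctrl
o=ctrl.get_obs();q=o["eef_rot"];M=R.from_quat(np.r_[q[1:],q[0]]).as_matrix();p=o["eef_pos"]*1000
y=np.degrees(np.arctan2(M[1,1],M[0,1]))
print("t",round(o["time_s"],2),"tcp",p.round(1),"yawy",y.round(2),"tilt",np.degrees(np.arccos(-M[2,2])).round(2),"q6",o["q"][5].round(2),"F",o["wrist_force"].round(1),"open",round(o["opening"]*85.4,1),"gf",round(o["grasp_force"],1))
a=list(map(float,sys.argv[1:]))
for i in range(0,len(a),4):
    x=a[i:i+4];d=(y-x[3]+180)%360-180
    print(x,"->",(M.T@(np.array(x[:3])-p)/200).round(3),(np.radians(d)/1.5).round(3))
E
python3 go.py 300 250 200 -3.5 419 -5 140 -3.5
python3 - <<'E'
from h import *
for n in("top","scene"):
    P=cloud(load(n)).reshape(-1,3);P=P[(P[:,0]>.15)&(P[:,0]<.75)&(P[:,1]<.5)&(P[:,1]>-.15)]
    for lo in(.08,.12,.16,.2):
        s=P[(P[:,2]>lo)&(P[:,2]<.6)];print(n,lo,len(s),np.histogram2d(s[:,0],s[:,1],bins=[np.arange(.15,.8,.1),np.arange(-.15,.51,.13)])[0].astype(int).tolist() if len(s) else 0)
E
```

```text
t 0.1 tcp [187.6 543.  238.5] yawy 70.93 tilt 0.09 q6 -0.21 F [0.5 0.6 0.5] open 85.1 gf 0.0
[300.0, 250.0, 200.0, -3.5] -> [-1.01  -1.201  0.194] 0.866
[419.0, -5.0, 140.0, -3.5] -> [-1.989 -2.211  0.495] 0.866
top 0.08 9291 [[164, 0, 0, 0, 85], [1334, 0, 0, 0, 0], [9, 0, 0, 0, 2498], [0, 0, 139, 0, 3306], [88, 0, 0, 0, 0], [1668, 0, 0, 0, 0]]
top 0.12 8497 [[102, 0, 0, 0, 85], [1048, 0, 0, 0, 0], [3, 0, 0, 0, 2476], [0, 0, 11, 0, 3025], [88, 0, 0, 0, 0], [1659, 0, 0, 0, 0]]
top 0.16 5858 [[0, 0, 0, 0, 85], [0, 0, 0, 0, 0], [0, 0, 0, 0, 2446], [0, 0, 0, 0, 2816], [0, 0, 0, 0, 0], [511, 0, 0, 0, 0]]
top 0.2 4673 [[0, 0, 0, 0, 85], [0, 0, 0, 0, 0], [0, 0, 0, 0, 2192], [0, 0, 0, 0, 2396], [0, 0, 0, 0, 0], [0, 0, 0, 0, 0]]
scene 0.08 15231 [[100, 0, 0, 0, 774], [4957, 0, 0, 0, 0], [0, 0, 0, 0, 2321], [0, 0, 226, 0, 4022], [344, 0, 0, 0, 0], [2487, 0, 0, 0, 0]]
scene 0.12 12123 [[100, 0, 0, 0, 774], [2859, 0, 0, 0, 0], [0, 0, 0, 0, 2231], [0, 0, 39, 0, 3383], [343, 0, 0, 0, 0], [2394, 0, 0, 0, 0]]
scene 0.16 5990 [[0, 0, 0, 0, 774], [0, 0, 0, 0, 0], [0, 0, 0, 0, 2031], [0, 0, 0, 0, 2614], [0, 0, 0, 0, 0], [571, 0, 0, 0, 0]]
scene 0.2 3995 [[0, 0, 0, 0, 774], [0, 0, 0, 0, 0], [0, 0, 0, 0, 1565], [0, 0, 0, 0, 1656], [0, 0, 0, 0, 0], [0, 0, 0, 0, 0]]
```

```bash
python3 - <<'E'
from h import *
for n in("top","scene"):
    P=cloud(load(n)).reshape(-1,3);P=P[(P[:,0]>.1)&(P[:,0]<.46)&(P[:,1]<.05)&(P[:,1]>-.25)&(P[:,2]>.065)&(P[:,2]<.5)]
    for y in np.arange(-.25,.05,.03):
        s=P[(P[:,1]>=y)&(P[:,1]<y+.03)]
        if len(s):print(n,y.round(2),len(s),"xmax",s[:,0].max().round(3),"x98",np.percentile(s[:,0],98).round(3),"zmax",s[:,2].max().round(3))
E
python3 -m handwheel '[[[-0.2,-0.2,0,0.1],[-0.5,-0.5,0.1,0.3],[-0.7,-0.8,0.15,0.5],[-0.9,-1,0.2,0.7],[-1,-1,0.2,0.866],[-1,-1,0.2,0.866],[-1,-1,0.2,0.866],[-1,-1,0.2,0.866]]]' 50
python3 go.py 419 -5 140 -3.5
```

```text
top -0.25 383 xmax 0.395 x98 0.394 zmax 0.14
top -0.22 389 xmax 0.384 x98 0.382 zmax 0.14
top -0.19 429 xmax 0.37 x98 0.368 zmax 0.141
top -0.16 1256 xmax 0.356 x98 0.352 zmax 0.141
top -0.13 573 xmax 0.336 x98 0.333 zmax 0.141
scene -0.25 2394 xmax 0.394 x98 0.388 zmax 0.139
scene -0.22 2902 xmax 0.38 x98 0.375 zmax 0.139
scene -0.19 5942 xmax 0.368 x98 0.358 zmax 0.139
scene -0.16 7922 xmax 0.355 x98 0.342 zmax 0.14
scene -0.13 424 xmax 0.334 x98 0.33 zmax 0.139
time_s: 1.1
eef_pos: [0.3114, 0.2888, 0.199]
eef_rot: [-0.0, 0.728, 0.685, -0.0]
wrist_force: [0.6, 0.5, -0.8]
opening: 0.586
grasp_force: 0.0
t 1.1 tcp [311.4 288.8 199. ] yawy -3.49 tilt 0.03 q6 0.53 F [ 0.6  0.5 -0.8] open 50.1 gf 0.0
[419.0, -5.0, 140.0, -3.5] -> [-1.434  0.627  0.295] 0.0
```

```bash
python3 -m handwheel '[[[-0.25,0.1,0,0],[-0.55,0.25,0.1,0],[-0.8,0.35,0.15,0],[-1,0.44,0.2,0],[-1,0.44,0.2,0]]]' >/dev/null
python3 -m handwheel '[[[-0.2,0.09,0,0],[-0.35,0.15,0.05,0],[-0.434,0.187,0.095,0],[-0.434,0.187,0.095,0],[-0.434,0.187,0.095,0]]]' >/dev/null
python3 go.py 419 -5 80 -3.5 419 -5 34 -3.5
python3 - <<'E'
from meas import *
c=ctrl.camera("top");pickle.dump(c,open("t1.pkl","wb"))
d=ctrl.camera("scene");pickle.dump(d,open("s1.pkl","wb"))
a=c["color"][270:390,320:480,::-1];b=d["color"][260:420,220:400,::-1]
cv2.imwrite("pics/g1.png",np.hstack([cv2.resize(a,(400,300)),cv2.resize(b,(338,300))]))
E
```

```text
t 2.35 tcp [418.8  -3.7 140.2] yawy -3.42 tilt 0.06 q6 -0.23 F [ 0.1 -0.3 -0.5] open 49.9 gf 0.0
[419.0, -5.0, 80.0, -3.5] -> [-0.007  0.002  0.301] 0.001
[419.0, -5.0, 34.0, -3.5] -> [-0.007  0.002  0.531] 0.001
```

View pics/g1.png

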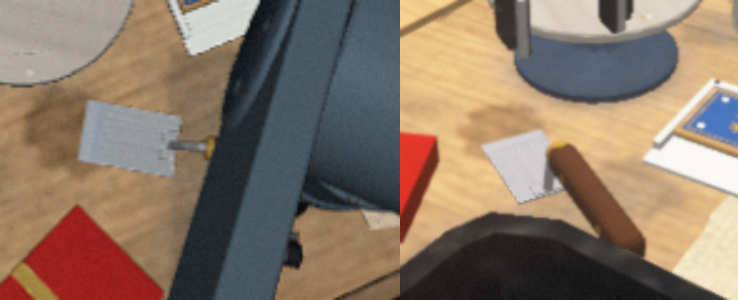

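The lifter is undisturbed, with its blade at (130,138) in the left half, and the fingers hover above the handle. I'll descend and grip.

```bash
python3 -m handwheel '[[[-0.005,0,0.2,0],[-0.005,0,0.35,0],[-0.005,0,0.45,0],[-0.005,0,0.5,0],[-0.005,0,0.53,0],[-0.005,0,0.53,0]]]'
python3 -m handwheel '[[[0,0,0,0],[0,0,0,0],[0,0,0,0],[0,0,0,0],[0,0,0,0],[0,0,0,0]]]' 0
python3 go.py
```

```text
time_s: 3.2
eef_pos: [0.4194, -0.0057, 0.0345]
eef_rot: [0.0, 0.728, 0.685, 0.0]
wrist_force: [-0.2, 0.2, 0.4]
opening: 0.584
grasp_force: 0.0
time_s: 3.95
eef_pos: [0.4197, -0.006, 0.0348]
eef_rot: [0.0, 0.728, 0.685, 0.0]
wrist_force: [-1.3, 0.0, 5.7]
opening: 0.202
grasp_force: 59.2
t 3.95 tcp [419.7  -6.   34.8] yawy -3.5 tilt 0.06 q6 -0.24 F [-1.3  0.   5.7] open 17.2 gf 59.2
```

```bash
python3 -m handwheel '[[[0,0,-0.05,0],[0,0,-0.15,0],[0,0,-0.25,0],[0,0,-0.3,0],[0,0,-0.3,0]]]' >/dev/null
python3 go.py 445.9 -61.8 75 -61.6
```

```text
t 4.58 tcp [419.6  -6.   94.9] yawy -3.49 tilt 0.09 q6 -0.24 F [ 0.1 -0.2 -1. ] open 17.0 gf 58.7
[445.9, -61.8, 75.0, -61.6] -> [-0.271  0.148  0.1  ] 0.676
```

```bash
python3 -m handwheel '[[[-0.1,0.05,0,0],[-0.2,0.1,0,0],[-0.27,0.148,0,0.1],[-0.27,0.148,0,0.22],[-0.27,0.148,0,0.34],[-0.27,0.148,0,0.45],[-0.27,0.148,0,0.56],[-0.27,0.148,0.05,0.676],[-0.27,0.148,0.1,0.676],[-0.27,0.148,0.1,0.676]]]' >/dev/null
python3 go.py 445.9 -61.8 75 -61.6
python3 - <<'E'
from meas import *
c=ctrl.camera("top");pickle.dump(c,open("t2.pkl","wb"))
d=ctrl.camera("scene");pickle.dump(d,open("s2.pkl","wb"))
a=c["color"][200:320,340:500,::-1];b=d["color"][250:400,280:480,::-1]
cv2.imwrite("pics/g2.png",np.hstack([cv2.resize(a,(400,300),interpolation=2),cv2.resize(b,(400,300),interpolation=2)]))
E
```

```text
t 5.83 tcp [444.2 -61.   72.9] yawy -61.4 tilt 0.19 q6 0.67 F [ 0.2  0.3 -1.9] open 17.0 gf 58.6
[445.9, -61.8, 75.0, -61.6] -> [ 0.006  0.008 -0.011] 0.002
```

View pics/g2.png

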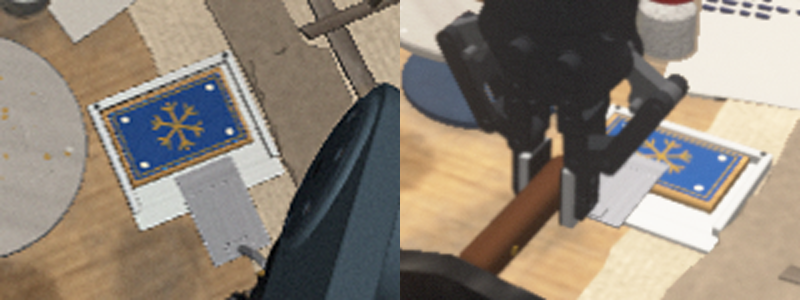

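The left half shows the blade's front corners at (178,180) and (228,155), clear of the plaque, whose corners are at (103,125), (225,65), (254,127) and (130,188).

```bash
python3 - <<'E'
from meas import *
c=load("t2")
f=lambda p:(np.float64(p)+.5)/2.5-.5+[340,200]
u=np.array([np.cos(np.radians(28.5)),np.sin(np.radians(28.5))]);v=np.array([-u[1],u[0]])
for n,p,z in[("blade",[[178,180],[228,155],[268,238],[215,265]],.0395),("plaque",[[103,125],[225,65],[254,127],[130,188]],.013)]:
    q=px2w(c,f(p),z)*1000;q=q[:,:2];print(n,q.round(1).tolist(),q.mean(0),"edges",[round(np.linalg.norm(q[i]-q[i-1]),1) for i in range(4)],"ang",[round(ang(q[i]-q[i-1]),1) for i in range(4)])
    print(" along",(q@u).round(1),"across",(q@v).round(1))
print("tcp along/across",np.r_[444.2,-61]@u,np.r_[444.2,-61]@v)
hsv=cv2.cvtColor(c["color"],cv2.COLOR_RGB2HSV)
b=big(cv2.inRange(hsv,(105,120,60),(125,255,255)),(375,220,460,280));print("blue",rect(b,c,.014))
P=cloud(c)[230:275,405:450].reshape(-1,3)*1000
s=P[(P[:,2]>28)&(P[:,2]<50)];print(len(s),s.mean(0),rect_ if 0 else cv2.minAreaRect(np.float32(s[:,:2])))
A=np.c_[s[:,:2]@u,s[:,:2]@v,np.ones(len(s))];print("slopes along/across",np.linalg.lstsq(A,s[:,2],rcond=None)[0])
E
```

```text
blade [[520.3, 3.6], [542.4, -30.3], [486.8, -61.8], [463.7, -26.3]] [503.30809248 -28.72860882] edges [np.float64(64.1), np.float64(40.5), np.float64(63.9), np.float64(42.3)] ang [np.float64(27.9), np.float64(-57.0), np.float64(-150.5), np.float64(123.0)]
 along [459.  462.2 398.3 394.9] across [-245.1 -285.5 -286.6 -244.4]
plaque [[559.6, 57.4], [615.7, -28.8], [571.0, -53.1], [515.3, 33.7]] [565.39777957   2.31416786] edges [np.float64(50.3), np.float64(102.8), np.float64(50.8), np.float64(103.2)] ang [np.float64(28.1), np.float64(-57.0), np.float64(-151.5), np.float64(122.7)]
 along [519.2 527.3 476.5 468.9] across [-216.6 -319.1 -319.1 -216.2]
tcp along/across 361.2638770686089 -265.56176517969794
blue [566.1   3.9  47.8  78.8  28.4]
228 [526.87901766 -21.47311542  38.26513962] ((522.2858276367188, -19.539615631103516), (24.35432243347168, 43.99581527709961), 28.907867431640625)
slopes along/across [-7.15112275e-02  1.29292656e-03  7.09937413e+01]
```

```bash
python3 - <<'E'
from meas import *
u=np.array([np.cos(np.radians(28.5)),np.sin(np.radians(28.5))]);v=np.array([-u[1],u[0]])
for n in("t2","s2"):
    c=load(n);P=cloud(c).reshape(-1,3)*1000
    a=P[:,:2]@u-361.3;b=P[:,:2]@v+265.6
    for nm,k in(("blade",(a>40)&(a<95)&(abs(b)<19)&(P[:,2]>25)&(P[:,2]<55)),("handle",(a>-85)&(a<15)&(abs(b)<6)&(P[:,2]>75)&(P[:,2]<110)),("bench",(a>-40)&(a<40)&(b>60)&(b<120)&(abs(P[:,2])<8))):
        if k.sum()<30: print(n,nm,k.sum());continue
        A=np.c_[a[k],b[k],np.ones(k.sum())];r=np.linalg.lstsq(A,P[k,2],rcond=None);print(n,nm,k.sum(),r[0].round(3),"sd",np.std(P[k,2]-A@r[0]).round(2),a[k].min().round(),a[k].max().round())
E
```

```text
t2 blade 668 [-1.7000e-02  9.0000e-03  4.0099e+01] sd 1.52 40.0 95.0
t2 handle 0
t2 bench 1533 [-0.005  0.    -0.412] sd 1.55 -40.0 40.0
s2 blade 541 [-1.1000e-02  1.7000e-02  4.1022e+01] sd 0.78 40.0 95.0
s2 handle 689 [-4.0000e-03  2.0000e-02  9.2155e+01] sd 0.79 -83.0 12.0
s2 bench 1041 [ 0.013  0.005 -0.512] sd 0.83 -24.0 40.0
```

The blade is level and on line, with its front edge 8 mm before the plaque. I'll lower it to the tray floor.

```bash
python3 -m handwheel '[[[0,0.007,0.05,0.002],[0,0.007,0.1,0.002],[0,0.007,0.13,0.002],[0,0.007,0.142,0.002],[0,0.007,0.142,0.002],[0,0.007,0.142,0.002]]]' >/dev/null
python3 go.py
python3 -m handwheel '[[[0,0,0.003,0],[0,0,0.006,0],[0,0,0.006,0],[0,0,0.006,0]]]' >/dev/null;python3 go.py
python3 -m handwheel '[[[0,0,0.002,0],[0,0,0.004,0],[0,0,0.004,0],[0,0,0.004,0]]]' >/dev/null;python3 go.py
```

```text
t 6.67 tcp [446.3 -62.8  46.2] yawy -61.76 tilt 0.03 q6 0.67 F [ 0.  -0.1 -0.4] open 16.9 gf 58.7
t 7.17 tcp [446.1 -62.8  44.7] yawy -61.77 tilt 0.0 q6 0.67 F [ 0.4  0.3 -1.3] open 16.7 gf 58.7
t 7.67 tcp [446.1 -62.8  43.9] yawy -61.76 tilt 0.0 q6 0.67 F [-0.6  0.4 -2. ] open 17.2 gf 58.7
```

```bash
for i in 1; do :; done
python3 -m handwheel '[[[0,-0.005,0.004,0],[0,-0.005,0.006,0],[0,-0.005,0.006,0],[0,-0.005,0.006,0]]]' >/dev/null;python3 go.py
python3 -m handwheel '[[[0,0,0.002,0],[0,0,0.004,0],[0,0,0.004,0],[0,0,0.004,0]]]' >/dev/null;python3 go.py
python3 -m handwheel '[[[0,0,0.002,0],[0,0,0.003,0],[0,0,0.003,0],[0,0,0.003,0]]]' >/dev/null;python3 go.py
```

```text
t 8.18 tcp [445.6 -61.9  42.7] yawy -61.77 tilt 0.0 q6 0.68 F [ 0.2  0.5 -1.8] open 17.1 gf 58.7
t 8.68 tcp [445.7 -61.9  42. ] yawy -61.77 tilt 0.01 q6 0.68 F [-0.6 -0.1  1.8] open 16.8 gf 59.0
t 9.18 tcp [445.6 -62.   41.5] yawy -61.76 tilt 0.01 q6 0.68 F [-3.8 -2.   5.9] open 17.3 gf 59.5
```

Contact is at TCP z of about 42, as predicted. I'll slide forward slowly.

```bash
python3 -m handwheel '[[[0.01,0,0,0],[0.025,0,0,0],[0.04,0,0,0],[0.055,0,0,0],[0.07,0,0,0],[0.085,0,0,0],[0.1,0,0,0],[0.1,0,0,0]]]' >/dev/null;python3 go.py
python3 -m handwheel '[[[0.01,0,0,0],[0.025,0,0,0],[0.04,0,0,0],[0.055,0,0,0],[0.07,0,0,0],[0.085,0,0,0],[0.1,0,0,0],[0.1,0,0,0]]]' >/dev/null;python3 go.py
```

```text
t 10.18 tcp [463.6 -52.8  41.9] yawy -61.75 tilt 0.06 q6 0.71 F [-3.8 -1.5  7.6] open 17.0 gf 59.8
t 11.18 tcp [481.2 -43.6  42.1] yawy -61.75 tilt 0.07 q6 0.74 F [-5.1 -1.5  9.8] open 17.1 gf 60.2
```

```bash
python3 - <<'E'
from meas import *
c=ctrl.camera("top");pickle.dump(c,open("t3.pkl","wb"))
d=ctrl.camera("scene");pickle.dump(d,open("s3.pkl","wb"))
a=c["color"][200:320,340:500,::-1];b=d["color"][250:400,300:500,::-1]
cv2.imwrite("pics/g3.png",np.hstack([cv2.resize(a,(400,300),interpolation=2),cv2.resize(b,(400,300),interpolation=2)]))
hsv=cv2.cvtColor(c["color"],cv2.COLOR_RGB2HSV)
b=big(cv2.inRange(hsv,(105,120,60),(125,255,255)),(375,210,460,280));print("blue",rect(b,c,.014))
E
```

```text
blue [567.9   4.   47.2  79.9  29.2]
```

View pics/g3.png

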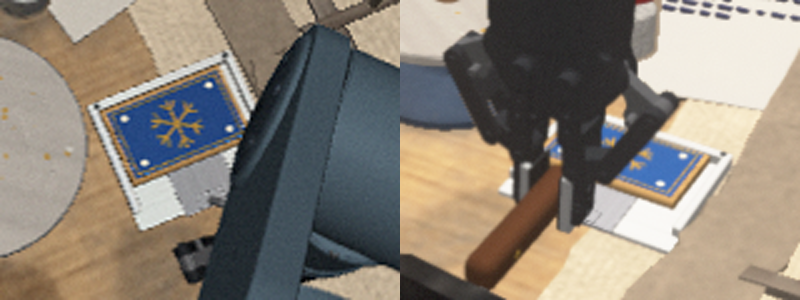

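The plaque has moved only about 2 mm, to the rim, and the blade is halfway under it. I'll push on.

```bash
python3 -m handwheel '[[[0.015,0,0,0],[0.03,0,0,0],[0.045,0,0,0],[0.06,0,0,0],[0.075,0,0,0],[0.09,0,0,0],[0.1,0,0,0],[0.1,0,0,0]]]' >/dev/null;python3 go.py
python3 -m handwheel '[[[0.01,0,0,0],[0.02,0,0,0],[0.03,0,0,0],[0.035,0,0,0],[0.035,0,0,0]]]' >/dev/null;python3 go.py
```

```text
t 12.28 tcp [498.4 -34.3  42.2] yawy -61.74 tilt 0.09 q6 0.77 F [-7.2 -3.6 12.7] open 16.9 gf 60.5
t 12.9 tcp [504.6 -31.   42.2] yawy -61.74 tilt 0.08 q6 0.78 F [-6.8 -3.6 12.9] open 17.3 gf 60.5
```

```bash
python3 -m handwheel '[[[0.01,0,-0.005,0],[0.01,0,-0.015,0],[0.01,0,-0.03,0],[0.01,0,-0.05,0],[0.01,0,-0.075,0],[0.01,0,-0.1,0],[0.01,0,-0.13,0],[0.01,0,-0.15,0],[0.01,0,-0.15,0],[0.01,0,-0.15,0]]]' >/dev/null;python3 go.py
python3 -m handwheel '[[[0,0,-0.02,0],[0,0,-0.05,0],[0,0,-0.1,0],[0,0,-0.15,0],[0,0,-0.2,0],[0,0,-0.23,0],[0,0,-0.25,0],[0,0,-0.25,0],[0,0,-0.25,0]]]' >/dev/null
python3 go.py 366.9 293.5 160 -71.4
python3 - <<'E'
from meas import *
d=ctrl.camera("scene");pickle.dump(d,open("s4.pkl","wb"));c=ctrl.camera("top");pickle.dump(c,open("t4.pkl","wb"))
a=c["color"][170:320,340:540,::-1];b=d["color"][190:370,300:540,::-1]
cv2.imwrite("pics/g4.png",np.hstack([cv2.resize(a,(400,300),interpolation=2),cv2.resize(b,(400,300),interpolation=2)]))
E
```

```text
t 14.15 tcp [506.3 -29.2  71.2] yawy -61.77 tilt 0.01 q6 0.79 F [ 0.2 -0.6 -2.6] open 16.7 gf 58.7
t 15.28 tcp [506.1 -29.2 121. ] yawy -61.77 tilt 0.04 q6 0.79 F [ 0.5 -0.2 -2.3] open 16.9 gf 58.7
[366.9, 293.5, 160.0, -71.4] -> [ 0.15  -1.751 -0.194] 0.112
```

View pics/g4.png

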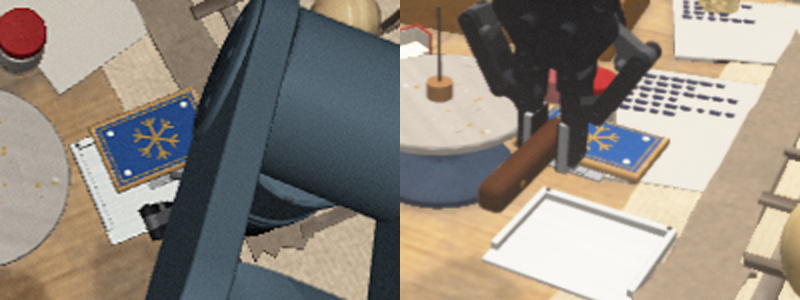

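The plaque rides level on the blade, clear of the tray; the wrist reads 2.3 N, which is the right weight. I'll carry it round in front of the turntable's peg.

```bash
python3 -m handwheel '[[[-0.02,-0.03,-0.03,0],[-0.06,-0.1,-0.06,0],[-0.11,-0.2,-0.1,0],[-0.16,-0.32,-0.14,0],[-0.21,-0.44,-0.15,0],[-0.26,-0.56,-0.15,0],[-0.31,-0.66,-0.15,0],[-0.34,-0.74,-0.15,0],[-0.36,-0.78,-0.15,0],[-0.36,-0.78,-0.15,0]]]' >/dev/null
python3 go.py 363.2 292.2 130 -71.4
```

```text
t 16.62 tcp [369.1  74.3 151.5] yawy -61.73 tilt 0.03 q6 0.96 F [ 1.4 -0.1 -1.7] open 17.2 gf 58.8
[363.2, 292.2, 130.0, -71.4] -> [ 0.49  -0.973  0.107] 0.113
```

```bash
python3 -m handwheel '[[[0.02,-0.04,0,0.01],[0.06,-0.13,0,0.03],[0.13,-0.25,0,0.05],[0.2,-0.39,0,0.07],[0.27,-0.53,0,0.09],[0.34,-0.67,0.02,0.113],[0.41,-0.8,0.05,0.113],[0.46,-0.9,0.08,0.113],[0.485,-0.96,0.1,0.113],[0.49,-0.973,0.107,0.113]]]' >/dev/null
python3 -m handwheel '[[[0,0,0,0],[0,0,0,0]]]' >/dev/null
python3 go.py 363.2 292.2 110 -71.4
python3 - <<'E'
from meas import *
d=ctrl.camera("scene");pickle.dump(d,open("s5.pkl","wb"));c=ctrl.camera("top");pickle.dump(c,open("t5.pkl","wb"))
a=c["color"][210:360,160:360,::-1];b=d["color"][150:300,140:340,::-1]
cv2.imwrite("pics/g5.png",np.hstack([cv2.resize(a,(400,300),interpolation=2),cv2.resize(b,(400,300),interpolation=2)]))
hsv=cv2.cvtColor(c["color"],cv2.COLOR_RGB2HSV)
b=big(cv2.inRange(hsv,(105,120,60),(125,255,255)),(180,230,300,330));print("blue",rect(b,c,.1035))
E
```

```text
t 18.12 tcp [363.7 291.4 130.1] yawy -71.52 tilt 0.02 q6 1.67 F [ 0.2 -0.3 -1.6] open 17.0 gf 58.8
[363.2, 292.2, 110.0, -71.4] -> [-0.001 -0.004  0.1  ] -0.001
blue [438.8 291.6  45.8  30.   20. ]
```

View pics/g5.png

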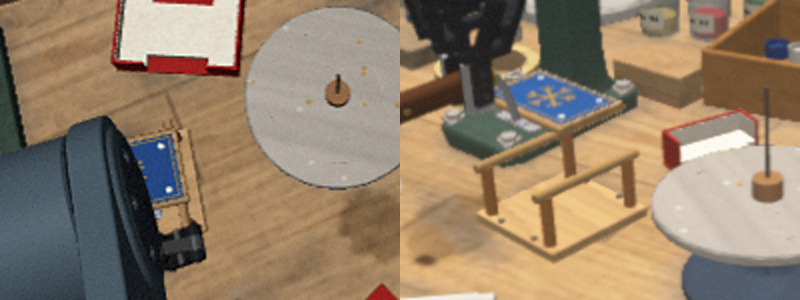

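```bash
python3 - <<'E'
from meas import *
d=load("s5");hsv=cv2.cvtColor(d["color"],cv2.COLOR_RGB2HSV)
b=big(cv2.inRange(hsv,(105,120,60),(125,255,255)),(180,175,260,215))
print("blue",cv2.boundingRect(b),rect(b,d,.104))
P=cloud(load("scene"))[200:290,170:270].reshape(-1,3)*1000
s=P[(P[:,2]>46)&(P[:,2]<65)];print(len(s),cv2.minAreaRect(np.float32(s[:,:2])))
q=px2w(d,[[140+480/2,150+165/2],[140+575/2,150+130/2],[140+545/2,150+197/2],[140+632/2,150+157/2]],.055)*1000
print("rod ends",q.round(1),q.mean(0),ang(q[1]-q[0]),ang(q[3]-q[2]))
P=cloud(d)[170:220,180:270].reshape(-1,3)*1000
s=P[(P[:,2]>85)&(P[:,2]<120)&(P[:,0]>380)];print(len(s),s.mean(0),cv2.minAreaRect(np.float32(s[:,:2])))
A=np.c_[s[:,:2]-s[:,:2].mean(0),np.ones(len(s))];print(np.linalg.lstsq(A,s[:,2],rcond=None)[0])
E
```

```text
blue (195, 188, 44, 21) [430.3 317.2  43.   77.8  18.9]
641 ((429.7862548828125, 314.1125183105469), (102.01087188720703, 83.32102966308594), 19.037628173828125)
rod ends [[632.8 177.3  55. ]
 [731.1 189.4  55. ]
 [645.2 113.   55. ]
 [739.9 130.2  55. ]] [687.24716225 152.47167612  55.        ] 7.021162440197654 10.264532101197178
1323 [427.67463843 305.24547828 103.27529714] ((425.54937744140625, 367.6767272949219), (83.36231994628906, 212.88902282714844), 4.741308689117432)
[5.12160858e-03 6.16082524e-03 1.03275297e+02]
```

Plaque at (430,317) against rack (430,314), level. Now lower it onto the rods.

```bash
python3 -m handwheel '[[[0,0,0.03,0],[0,0,0.08,0],[0,0,0.13,0],[0,0,0.17,0],[0,0,0.19,0],[0,0,0.2,0],[0,0,0.21,0],[0,0,0.22,0],[0,0,0.24,0],[0,0,0.25,0]]]' >/dev/null;python3 go.py
python3 -m handwheel '[[[0,0,0.01,0],[0,0,0.02,0],[0,0,0.03,0],[0,0,0.03,0],[0,0,0.03,0]]]' >/dev/null;python3 go.py
python3 -m handwheel '[[[-0.02,0,0,0],[-0.06,0,0,0],[-0.12,0,0,0],[-0.2,0,0,0],[-0.28,0,0,0],[-0.36,0,0,0],[-0.42,0,0,0],[-0.43,0,0,0],[-0.43,0,0,0]]]' >/dev/null;python3 go.py
```

```text
t 19.48 tcp [363.4 292.   79.7] yawy -71.48 tilt 0.0 q6 1.67 F [-0.8  0.4 -1.5] open 17.2 gf 58.9
t 20.1 tcp [363.5 292.   73.9] yawy -71.48 tilt 0.0 q6 1.67 F [ 0.3 -0.7 -1.2] open 16.9 gf 58.9
t 21.23 tcp [282.3 264.8  74.1] yawy -71.48 tilt 0.06 q6 1.69 F [-0.1  0.5 -1.1] open 16.9 gf 59.0
```

```bash
python3 - <<'E'
from meas import *
d=ctrl.camera("scene");pickle.dump(d,open("s6.pkl","wb"));c=ctrl.camera("top");pickle.dump(c,open("t6.pkl","wb"))
a=c["color"][210:360,160:360,::-1];b=d["color"][150:300,140:340,::-1]
cv2.imwrite("pics/g6.png",np.hstack([cv2.resize(a,(400,300),interpolation=2),cv2.resize(b,(400,300),interpolation=2)]))
for x,w in((d,(160,180,280,270)),(c,(180,230,300,330))):
    hsv=cv2.cvtColor(x["color"],cv2.COLOR_RGB2HSV)
    b=big(cv2.inRange(hsv,(105,120,60),(125,255,255)),w);print("blue",cv2.boundingRect(b),rect(b,x,.062))
E
```

```text
blue (208, 219, 33, 16) [437.4 298.1  43.5  35.9  17.8]
blue (200, 283, 52, 37) [430.2 316.1  45.6  80.4  19.3]
```

View pics/g6.png

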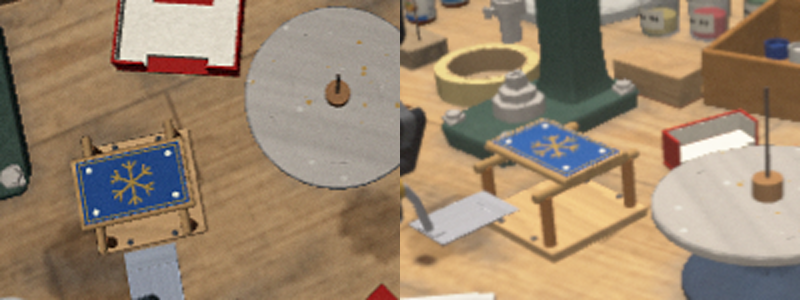

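Plaque lies flat on both rods at (430,316), lifter is clear. I'll lay the lifter back at its original free spot.

```bash
python3 -m handwheel '[[[-0.03,0,-0.02,0],[-0.04,0.05,-0.1,0],[-0.04,0.2,-0.2,0],[-0.04,0.4,-0.28,0],[-0.04,0.6,-0.28,0],[-0.04,0.8,-0.28,0],[-0.04,0.95,-0.28,0],[-0.04,0.95,-0.28,0],[-0.04,0.95,-0.28,0]]]' >/dev/null;python3 go.py 419 -6 110 -3.5
```

```text
t 22.45 tcp [334.3  82.3 129.8] yawy -71.52 tilt 0.04 q6 1.14 F [-0.8  0.3 -0.7] open 16.9 gf 59.1
[419.0, -6.0, 110.0, -3.5] -> [0.262 0.553 0.099] -0.791
```

```bash
python3 -m handwheel '[[[0.05,0.1,0,-0.1],[0.12,0.25,0,-0.22],[0.18,0.4,0,-0.34],[0.24,0.5,0,-0.46],[0.262,0.553,0,-0.58],[0.262,0.553,0,-0.7],[0.262,0.553,0.05,-0.791],[0.262,0.553,0.1,-0.791],[0.262,0.553,0.1,-0.791]]]' >/dev/null;python3 go.py 419 -6 35 -3.5
python3 -m handwheel '[[[0,0,0.1,0],[0,0,0.2,0],[0,0,0.28,0],[0,0,0.32,0],[0,0,0.345,0],[0,0,0.36,0],[0,0,0.36,0]]]' >/dev/null;python3 go.py 419 -6 35 -3.5
```

```text
t 23.57 tcp [418.6  -5.3 109. ] yawy -3.58 tilt 0.13 q6 -0.24 F [-0.2  0.3 -1.9] open 16.8 gf 59.1
[419.0, -6.0, 35.0, -3.5] -> [-0.004  0.003  0.37 ] -0.001
t 24.45 tcp [419.6  -6.3  38.1] yawy -3.5 tilt 0.02 q6 -0.24 F [ 1.   0.2 -2.1] open 17.2 gf 59.2
[419.0, -6.0, 35.0, -3.5] -> [ 0.001 -0.003  0.015] -0.0
```

```bash
python3 -m handwheel '[[[0,0,0.006,0],[0,0,0.012,0],[0,0,0.018,0],[0,0,0.018,0],[0,0,0.018,0]]]' >/dev/null;python3 go.py
python3 -m handwheel '[[[0,0,0,0],[0,0,0,0],[0,0,0,0],[0,0,0,0],[0,0,0,0]]]' 45 >/dev/null;python3 go.py
python3 -m handwheel '[[[0,0,-0.1,0],[0,0,-0.3,0],[0,0,-0.5,0],[0,0,-0.6,0],[0,0,-0.6,0]]]' 85 >/dev/null;python3 go.py 334 82 155 -50 430.2 316.1 130 109
```

```text
t 25.07 tcp [419.8  -6.5  34.9] yawy -3.49 tilt 0.03 q6 -0.24 F [-3.9 -0.9  6.5] open 16.9 gf 60.4
t 25.7 tcp [419.5  -6.3  34.3] yawy -3.49 tilt 0.0 q6 -0.24 F [ 0.6 -0.   1. ] open 45.2 gf 0.0
t 26.32 tcp [420.7  -6.6 155.8] yawy -3.49 tilt 0.23 q6 -0.24 F [ 0.6  0.  -0.5] open 84.9 gf 0.0
[334.0, 82.0, 155.0, -50.0] -> [ 0.416 -0.46   0.002] 0.541
[430.2, 316.1, 130.0, 109.0] -> [ 1.614 -0.051  0.127] -1.309
```

```bash
python3 -m handwheel '[[[0.1,-0.1,-0.05,0],[0.3,-0.2,-0.1,-0.05],[0.5,-0.25,-0.1,-0.1],[0.75,-0.25,-0.1,-0.18],[1,-0.25,-0.1,-0.262],[1,-0.25,-0.1,-0.262],[1,-0.25,-0.1,-0.262]]]' >/dev/null;python3 go.py 430.2 316.1 110 19
python3 - <<'E'
from meas import *
c=ctrl.camera("top");pickle.dump(c,open("t7.pkl","wb"));d=ctrl.camera("scene");pickle.dump(d,open("s7.pkl","wb"))
for w,nm in(((180,230,300,330),"plq"),):
    hsv=cv2.cvtColor(c["color"],cv2.COLOR_RGB2HSV)
    b=big(cv2.inRange(hsv,(105,120,60),(125,255,255)),w);print(nm,cv2.boundingRect(b),rect(b,c,.062))
for n,x in(("top",c),("scene",d)):
    P=cloud(x).reshape(-1,3)*1000
    s=P[(P[:,0]>370)&(P[:,0]<470)&(P[:,1]>-120)&(P[:,1]<20)&(P[:,2]>44)&(P[:,2]<70)]
    if len(s)>50:
        print(n,"handle",len(s),cv2.minAreaRect(np.float32(s[:,:2])),np.percentile(s[:,2],[20,50,80]),"slope",np.polyfit(s[:,1],s[:,2],1))
E
```

```text
t 27.2 tcp [380.8 196.1 172.9] yawy 19.03 tilt 0.15 q6 -0.13 F [-0.2 -0.4 -0.5] open 85.1 gf 0.0
[430.2, 316.1, 110.0, 19.0] -> [0.487 0.43  0.314] 0.0Traceback (most recent call last):
  File "<stdin>", line 5, in <module>
  File "meas.py", line 6, in big
    return max(cv2.findContours(z,0,1)[0],key=cv2.contourArea)
ValueError: max() iterable argument is empty
```

```bash
python3 -m handwheel '[[[0.1,0.1,0.05,0],[0.25,0.22,0.15,0],[0.4,0.35,0.25,0],[0.487,0.43,0.314,0],[0.487,0.43,0.314,0],[0.487,0.43,0.314,0]]]' >/dev/null;python3 go.py 430.2 316.1 54 19
python3 - <<'E'
from meas import *
d=ctrl.camera("scene");pickle.dump(d,open("s8.pkl","wb"))
P=cloud(d).reshape(-1,3)*1000
s=P[(P[:,0]>370)&(P[:,0]<470)&(P[:,1]>-120)&(P[:,1]<20)&(P[:,2]>40)&(P[:,2]<75)]
print("handle",len(s),cv2.minAreaRect(np.float32(s[:,:2])),np.median(s[:,2]),"slope",np.polyfit(s[:,1],s[:,2],1))
cv2.imwrite("pics/g8.png",cv2.resize(d["color"][130:280,120:320,::-1],(600,450),interpolation=2))
E
```

```text
t 28.05 tcp [431.4 315.2 111.5] yawy 18.93 tilt 0.04 q6 0.08 F [ 0.7 -0.6 -0.1] open 85.0 gf 0.0
[430.2, 316.1, 54.0, 19.0] -> [ 0.006 -0.004  0.288] -0.001
handle 1245 ((416.6837158203125, -38.397422790527344), (104.17266845703125, 18.090208053588867), 86.56941223144531) 52.88877748328841 slope [2.69551147e-03 5.17044349e+01]
```

View pics/g8.png

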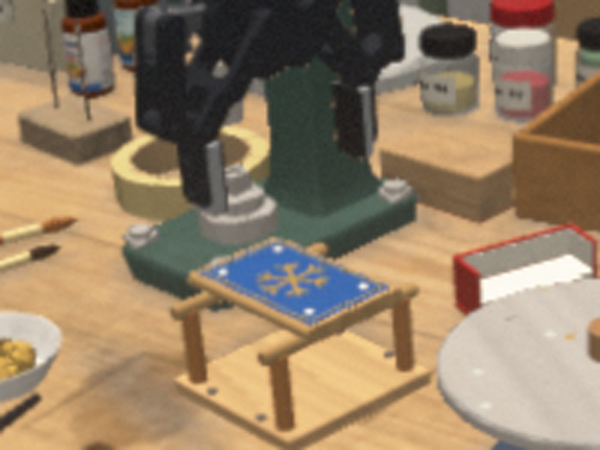

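The plaque lies on the rods with the open fingers above it (left tip at about (192,198) in the full image), and the lifter is flat. I'll read the tip height from the depth.

```bash
python3 - <<'E'
from meas import *
d=load("s8");P=cloud(d).reshape(-1,3)*1000
u=np.array([np.cos(np.radians(19)),np.sin(np.radians(19))]);v=np.array([-u[1],u[0]])
r=P[:,:2]-[431.4,315.2];a=r@u;b=r@v
for nm,k in(("left",(a<-38)&(a>-62)),("right",(a>38)&(a<62))):
    s=P[k&(abs(b)<14)&(P[:,2]>75)&(P[:,2]<170)];print(nm,len(s),np.percentile(s[:,2],[0,1,3,10,50]).round(1) if len(s) else 0)
# plaque height & centre
k=(abs(a)<40)&(abs(b)<55)&(P[:,2]>50)&(P[:,2]<75);s=P[k];print(len(s),np.median(s[:,2]),a[k].min(),a[k].max(),b[k].min(),b[k].max(),cv2.minAreaRect(np.float32(s[:,:2])))
E
```

```text
left 479 [114.9 117.3 119.4 125.2 145.1]
right 470 [115.4 117.1 119.  122.7 144. ]
1440 62.42948666311241 -39.98084389201002 39.909828051028775 -47.881564666542275 52.17060394211344 ((430.6397705078125, 317.22454833984375), (79.88890838623047, 100.0513916015625), 19.03421401977539)
```

Open tips sit 4.5 mm behind the TCP, matching the stated 13 mm swing, so at 62 mm opening they'll be about 2.5 mm ahead. I'll go down to TCP z = 51 and close.

```bash
python3 -m handwheel '[[[0.006,-0.004,0.1,0],[0.006,-0.004,0.18,0],[0.006,-0.004,0.25,0],[0.006,-0.004,0.29,0],[0.006,-0.004,0.3,0],[0.006,-0.004,0.3,0]]]' >/dev/null;python3 go.py
python3 -m handwheel '[[[0,0,0,0],[0,0,0,0],[0,0,0,0],[0,0,0,0],[0,0,0,0],[0,0,0,0],[0,0,0,0]]]' 50 >/dev/null;python3 go.py
```

```text
t 28.85 tcp [430.3 317.5  51.6] yawy 19.03 tilt 0.01 q6 0.08 F [ 0.2 -0.1  0.8] open 85.0 gf 0.0
t 29.73 tcp [431.  317.8  52.7] yawy 19.03 tilt 0.11 q6 0.08 F [-0.5  0.   5.1] open 59.6 gf 63.6
```

```bash
python3 -m handwheel '[[[0,0,-0.03,0],[0,0,-0.1,0],[0,0,-0.2,0],[0,0,-0.3,0],[0,0,-0.35,0],[0,0,-0.35,0],[0,0,-0.35,0]]]' >/dev/null;python3 go.py 578.5 304 122 3.5
python3 - <<'E'
from meas import *
d=ctrl.camera("scene");pickle.dump(d,open("s9.pkl","wb"))
hsv=cv2.cvtColor(d["color"],cv2.COLOR_RGB2HSV)
b=big(cv2.inRange(hsv,(105,120,60),(125,255,255)),(170,140,290,240));print(cv2.boundingRect(b),rect(b,d,.132))
cv2.imwrite("pics/g9.png",cv2.resize(d["color"][110:260,120:320,::-1],(600,450),interpolation=2))
E
```

```text
t 30.6 tcp [429.7 317.1 120.9] yawy 19.02 tilt 0.06 q6 0.08 F [-0.4 -0.7 -1.7] open 59.6 gf 64.6
[578.5, 304.0, 122.0, 3.5] -> [-0.305  0.682 -0.006] 0.181
(201, 178, 36, 14) [434.2 297.4  43.   41.2  20.3]
```

View pics/g9.png

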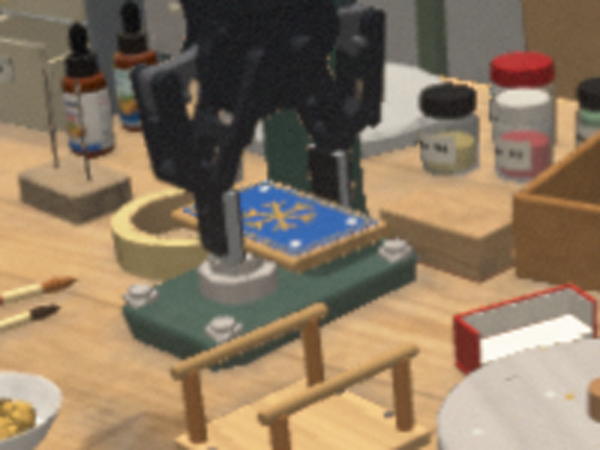

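```bash
python3 - <<'E'
from h import *
for n in("top","scene"):
    P=cloud(load(n)).reshape(-1,3)*1000
    for x in range(350,700,50):
        s=P[(P[:,0]>x)&(P[:,0]<x+50)&(P[:,1]>300)&(P[:,1]<600)&(P[:,2]>75)&(P[:,2]<500)]
        if len(s)>5:print(n,x,"ymin",np.percentile(s[:,1],[0,2]).round(),"zmax",s[:,2].max().round())
P=cloud(load("top")).reshape(-1,3)*1000
for lo,hi in((9,20),(22,40)):
    s=P[(abs(P[:,0]-578)<50)&(abs(P[:,1]-304)<66)&(P[:,2]>lo)&(P[:,2]<hi)];print(lo,len(s),cv2.minAreaRect(np.float32(s[:,:2])),np.median(s[:,2]))
E
python3 go.py 578.5 305.3 115 3.5
```

```text
top 350 ymin [471. 473.] zmax 367.0
top 400 ymin [447. 449.] zmax 313.0
top 450 ymin [451. 454.] zmax 312.0
top 500 ymin [459. 474.] zmax 240.0
scene 350 ymin [471. 473.] zmax 366.0
scene 400 ymin [446. 450.] zmax 314.0
scene 450 ymin [451. 455.] zmax 311.0
scene 500 ymin [460. 474.] zmax 238.0
9 1826 ((578.2969970703125, 304.52398681640625), (77.62252807617188, 113.12161254882812), 3.0590927600860596) 13.440713240538692
22 392 ((578.7835693359375, 305.0602722167969), (78.7060775756836, 114.13493347167969), 3.4866342544555664) 30.15768721229306
t 30.65 tcp [429.6 317.1 120.6] yawy 19.02 tilt 0.09 q6 0.08 F [-0.4  0.1 -1.2] open 59.2 gf 64.6
[578.5, 305.3, 115.0, 3.5] -> [-0.298  0.685  0.027] 0.181
```

```bash
python3 -m handwheel '[[[-0.04,0.08,0,0.03],[-0.1,0.23,0,0.06],[-0.17,0.4,0,0.1],[-0.24,0.55,0,0.14],[-0.28,0.65,0,0.181],[-0.295,0.685,0,0.181],[-0.295,0.685,0,0.181],[-0.295,0.685,0,0.181]]]' >/dev/null
python3 -m handwheel '[[[0,0,0.05,0],[0,0,0.15,0],[0,0,0.25,0],[0,0,0.3,0],[0,0,0.3,0],[0,0,0.3,0]]]' >/dev/null
python3 go.py 578.5 306 60 3.5 578.5 306 13 3.5
python3 - <<'E'
from meas import *
c=ctrl.camera("top");d=ctrl.camera("scene")
for n,x,w,z in(("t",c,(200,170,310,260),.072),("s",d,(220,170,360,240),.072)):
    hsv=cv2.cvtColor(x["color"],cv2.COLOR_RGB2HSV);m=cv2.inRange(hsv,(105,120,60),(125,255,255))
    try: b=big(m,w);print(n,cv2.boundingRect(b),rect(b,x,z))
    except ValueError: print(n,"hidden")
cv2.imwrite("pics/g10.png",np.hstack([cv2.resize(c["color"][150:300,180:330,::-1],(400,400)),cv2.resize(d["color"][130:280,200:350,::-1],(400,400))]))
E
```

```text
t 32.4 tcp [579.4 306.4  62. ] yawy 3.46 tilt 0.05 q6 0.25 F [ 0.9  0.7 -0.6] open 59.7 gf 64.7
[578.5, 306.0, 60.0, 3.5] -> [-0.002 -0.005  0.01 ] -0.0
[578.5, 306.0, 13.0, 3.5] -> [-0.002 -0.005  0.245] -0.0
t (267, 205, 2, 5) [599.9 267.6   7.3   1.8   8.1]
s (294, 189, 29, 22) [578.9 305.8  42.6  78.5   2.4]
```

View pics/g10.png

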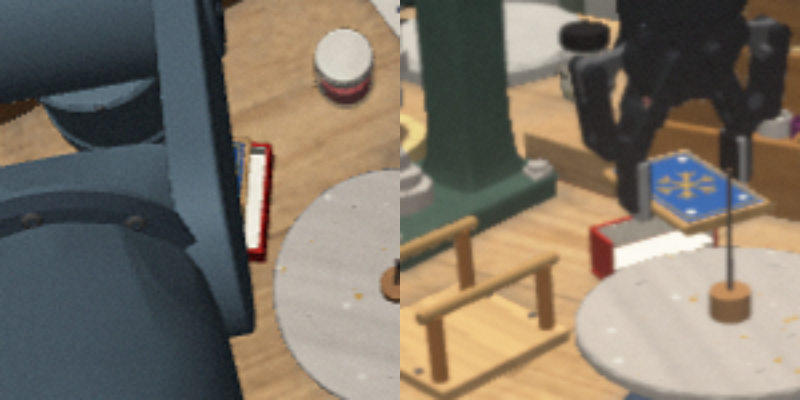

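The plaque is level over the box at (578.9,305.8), against the box centre at (578.5,304.8). I'm now over the 10-picture allowance (13 viewed), so I'll use numbers only from here. Lowering.

```bash
python3 -m handwheel '[[[-0.002,-0.003,0.05,0],[-0.002,-0.003,0.1,0],[-0.002,-0.003,0.15,0],[-0.002,-0.003,0.19,0],[-0.002,-0.003,0.215,0],[-0.002,-0.003,0.225,0],[-0.002,-0.003,0.23,0],[-0.002,-0.003,0.23,0]]]' >/dev/null;python3 go.py
python3 -m handwheel '[[[0,0,0.005,0],[0,0,0.01,0],[0,0,0.015,0],[0,0,0.015,0],[0,0,0.015,0]]]' >/dev/null;python3 go.py
```

```text
t 33.5 tcp [578.5 305.9  15.7] yawy 3.47 tilt 0.02 q6 0.24 F [-0.8  0.4 -1.1] open 59.5 gf 64.7
t 34.12 tcp [578.4 305.8  12.5] yawy 3.47 tilt 0.0 q6 0.24 F [-0.2  0.1 -1.6] open 59.8 gf 64.7
```

```bash
python3 -m handwheel '[[[0,0,0.003,0],[0,0,0.005,0],[0,0,0.005,0]]]' >/dev/null;python3 go.py
python3 -m handwheel '[[[0,0,0.002,0],[0,0,0.004,0],[0,0,0.004,0]]]' >/dev/null;python3 go.py
```

```text
t 34.5 tcp [578.4 305.9  11.8] yawy 3.47 tilt 0.01 q6 0.24 F [-0.7 -0.6  2.3] open 59.4 gf 65.0
t 34.88 tcp [578.5 305.9  11.8] yawy 3.48 tilt 0.01 q6 0.24 F [-5.  -2.   8.3] open 58.9 gf 65.6
```

The plaque is on the pad. Release, retreat and check.

```bash
python3 -m handwheel '[[[0,0,-0.004,0],[0,0,-0.004,0],[0,0,-0.004,0],[0,0,-0.004,0],[0,0,-0.004,0],[0,0,-0.004,0]]]' 82 >/dev/null;python3 go.py
python3 -m handwheel '[[[0,0,-0.05,0],[0,0,-0.2,0],[0,0,-0.4,0],[0,0,-0.6,0],[0,0,-0.7,0],[0,0,-0.7,0]]]' >/dev/null
python3 -m handwheel '[[[0,-0.2,0,0],[0,-0.5,0,0],[0,-0.8,0,0],[0,-1,0,0],[0,-1,0,0],[0,-1,0,0]]]' >/dev/null;python3 go.py
python3 - <<'E'
from meas import *
c=ctrl.camera("top");d=ctrl.camera("scene")
for n,x,w,z in(("t",c,(200,180,310,260),.021),("s",d,(220,170,360,260),.021)):
    hsv=cv2.cvtColor(x["color"],cv2.COLOR_RGB2HSV);m=cv2.inRange(hsv,(105,120,60),(125,255,255))
    try: b=big(m,w);print(n,cv2.boundingRect(b),rect(b,x,z))
    except ValueError: print(n,"hidden")
P=cloud(c).reshape(-1,3)*1000
k=(abs(P[:,0]-578)<22)&(abs(P[:,1]-305)<38)&(P[:,2]<60)&(P[:,2]>0);s=P[k];A=np.c_[s[:,:2]-s[:,:2].mean(0),np.ones(len(s))]
print("plaque plane",len(s),np.linalg.lstsq(A,s[:,2],rcond=None)[0] if len(s)>20 else "")
P=cloud(d).reshape(-1,3)*1000
s=P[(P[:,0]>370)&(P[:,0]<470)&(P[:,1]>-120)&(P[:,1]<20)&(P[:,2]>40)&(P[:,2]<75)]
print("handle",len(s),np.median(s[:,2]),np.polyfit(s[:,1],s[:,2],1))
E
```

```text
t 35.62 tcp [578.4 305.8  11.5] yawy 3.46 tilt 0.0 q6 0.24 F [0.1 1.  0.5] open 81.7 gf 0.0
t 37.12 tcp [378.8 293.6 150.7] yawy 3.47 tilt 0.04 q6 0.35 F [-0.4 -0.3  0.8] open 81.6 gf 0.0
t (227, 212, 45, 26) [579.  304.4  47.8  80.1   3.8]
s (288, 217, 26, 10) [577.3 334.7  25.8  43.2  82.9]
plaque plane 949 [-7.36261337e-03 -2.88559285e-03  2.09686345e+01]
handle 1244 53.016472298670735 [1.38820999e-03 5.17284027e+01]
```

Plaque centred, flat, top at 21 mm as expected; lifter flat; robot clear.

```bash
python3 -c "
from bench import ctrl
print(ctrl.hand_in())"
```

```text
the job is handed in; nothing more can be done
None
```

The job is handed in at about 37 s on the robot's clock (no verdict came back): the plaque measures flat and centred, painted side up, in the red gift box, the lifter lies flat on the bench, and the jars were not touched, but I viewed 13 pictures against the 10 allowed.

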